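# Park the test cylinder at the code reader

### The job

Gently push the orange test cylinder up its sloped lane, over the low blue ridge, so that it comes to rest in the dip between the ridge and the end stop, in front of the code reader, and cannot roll back down. Only push it: do not lift or carry it and do not ram it hard against the stop. Leave the grey cylinder where it lies at the bottom of the other lane, and do not disturb the spray bottle, the mouse or the tub of wipes.

Things in the scene. Friction and masses are not known exactly. Their poses are not given: they have to be found in the camera images.
- trough: Ivory sloped floor of the fixed white two-lane rack (about 250 x 210 mm). Origin: on the floor's surface at its low end, at the inner face of the bottom lip, midway between the lanes, 35 mm above the desk. x runs up the slope (0.14 rad above level), y across the lanes, z square to the floor. Lanes are centred at y = +48 and -48 mm, 86 mm wide; their side and middle walls are 12 mm high.
- lip (a point): Middle of the bottom lip, on the floor: trough x = -2.5 mm. The lip is 5 mm high and 5 mm thick. Beyond it (lower x) the trough ends; only the rack's base plate, 12 mm above the desk, reaches 18 mm further. Axes as the trough's.
- ridge (a point): Middle of the blue ridge, on the floor: trough x = 135 mm. 4 mm wide, 4 mm high, square-edged, across both lanes. A cylinder let go before it rolls back down to the lip; past it, the cylinder drops into the dip and stays, its centre between trough x = 150 and 155 mm. Axes as the trough's.
- stop (a point): Middle of the end stop's face, on the floor: trough x = 180 mm. Aluminium bar 28 mm high; behind it a black code reader per lane, 36 mm high, up to trough x = 224 mm. Axes as the trough's.
- seat_left (a point): Where a cylinder's centre is when it rests in the dip of the lane at trough y = +48 mm: trough x = 153 mm, 25 mm above the lane floor. Axes as the trough's.
- seat_right (a point): The same for the lane at trough y = -48 mm.
- rod_orange: Orange solid plastic test cylinder with white end discs, 50 mm in diameter, 78 mm long, about 180 g (varies), polished and slick on the lane (friction about 0.2). Lies in either lane against the bottom lip, its centre at trough x = 15 mm. Origin at its centre; its y axis is the cylinder's axis, across the lane; x and z turn as it rolls.
- rod_grey: Grey cylinder of the same shape and size, at the bottom of the other lane. To be left there. Origin at its centre.
- spray: White and blue disinfectant spray bottle, 68 mm in diameter, 175 mm tall, standing on the desk to the right. Origin at the centre of its underside. To be left alone.
- mouse: Black computer mouse, 105 x 60 x 32 mm, on the desk to the left. Origin at the centre of its underside. To be left alone.
- wipes: White tub of wipes with a green cap, 84 mm in diameter, 110 mm tall, on the desk to the left. Origin at the centre of its underside. To be left alone.
Things that resemble listed ones, but are neither listed nor needed, are in the scene too. There is more than one size of the rod_orange; the one meant has the size given above.

How it is judged:
On the way:
1. the orange cylinder is on its way up, rolling or sliding on the lane floor (x of rod_orange in the frame of trough between 0.05 and 0.125 m and z of rod_orange in the frame of trough between 0.02 and 0.028 m).
At the end, for the whole second after the job is handed in: Orange cylinder still (under 20 mm/s) in the dip of its lane: centre at trough x 145 to 160 mm, 20 to 30 mm above the floor, within 10 mm of the lane's middle, square to it within 0.12 rad; grey cylinder at the bottom of the other lane, within 12 mm of its start (x of rod_orange in the frame of trough between 0.145 and 0.16 m and z of rod_orange in the frame of trough between 0.02 and 0.03 m and angle between the y axis of rod_orange and the y axis of trough, either way round below 0.12 rad and linear speed of rod_orange below 0.02 m/s and distance of rod_grey from where it was at the start of the episode below 0.012 m and x of rod_grey in the frame of trough below 0.025 m and ((y of rod_orange in the frame of trough between 0.038 and 0.058 m and y of rod_grey in the frame of trough between -0.058 and -0.038 m) or (y of rod_orange in the frame of trough between -0.058 and -0.038 m and y of rod_grey in the frame of trough between 0.038 and 0.058 m))); the robot touches nothing.
It fails at once if the orange cylinder is lifted: its centre is more than 34 mm above the lane floor (25 mm when resting, 29 mm on top of the ridge) (z of rod_orange in the frame of trough above 0.034 m).
It fails at once if the orange cylinder is rammed or squeezed: more than 30 N between the fingers and it, or between it and the rack (contact force between the fingers and rod_orange above 30 N or contact force between rod_orange and trough above 30 N).
It fails at once if the grey cylinder is moved more than 20 mm (distance of rod_grey from where it was at the start of the episode above 0.02 m).
It fails at once if the spray bottle, mouse or wipes tub is moved more than 30 mm or tipped (distance of any of spray, mouse, wipes from where it was at the start of the episode above 0.03 m or angle between any of spray, mouse, wipes's own z axis and vertical above 0.3 rad).
It also fails if it takes over 38 s, if anything falls off the work surface, if the arm or the gripper's body presses on something with over 40 N, if the wrist force passes 120 N, or if a joint passes its speed limit or range.

### The arm

A 6-joint arm with a two-finger parallel gripper is mounted at the origin on the work surface. World frame = base frame: x ahead of the robot, y to its left, z up, the work surface at z = 0. Lengths are in m, angles in rad, forces in N, time in s.
With the tool pointing down it reaches from about 0.35 to 0.775 m from the base axis. Payload 7.3 kg.
Tool frame: the origin (TCP) lies midway between the tips of the shut fingers; the grasp point (between the pads) lies 19 mm behind it; z points along the fingers, y is the direction in which the jaws open and shut (so a half turn about z gives the same grasp; the last joint's range is limited). The gripper opens to 92 mm and grips with 3 to 60 N. Pads are 19 mm wide; open, the fingers measure 130 mm over their backs; the gripper's body (75 mm by 190 mm) begins 47 mm behind the grasp point.
Start: joints at [-1.377, 0.342, 1.524, -0, 1.275, -0.146], TCP at [0.175, -0.495, 0.227] pointing down, gripper open.
Joint ranges: [-2.53, 2.53], [-0.77, 2.02], [0.04, 2.7], [-1, 4.14], [0.28, 2.66], [-3.11, 3.11]. Speed limits (rad/s): [2.57, 2.57, 3.14, 3.14, 3.14, 3.14].

### API

Orientations are given as a unit quaternion [x, y, z, w].
In Python, from station import sense, optics, job gives the robot as it stands. The module is installed in compiled form; this text tells all that it offers.
- The arm moves only by the tool send_rows, never from a script. Its argument "motion" is text: rows parted by semicolons, each of 5 numbers parted by spaces: the shift along the world's x, y, z in units of 50 mm (1.0 is 50 mm), then the turn about the world's z in units of 6 degrees (1.0 is 6 degrees), then the opening in per cent of the stroke, from 0 (shut) to 100 (fully open). In form: dx dy dz turn hand; .... A call has 1 to 10 rows; each row is the pose to reach, as a shift and turn from the pose commanded when the call began; what a row does not reach only later rows make up. A row lasts 1/8 s, in which the tool goes at most 62.5 mm and 10.7 degrees, less where a joint would pass 70% of its speed; a pose out of reach is approached as far as the arm can. A call with a gripper value outside its range is refused whole. The fingers move at their own pace and stop on an object; "grip_force" is the grip in N (left out, the last holds). Time passes only in rows, so rows that repeat a pose let the fingers close. It gives the time, the measured TCP pose, the force and the opening at its end, in the units of the state.
- sense(): the state, without advancing time (a new reading comes with each control period).
- optics.grab_frame(name): name is "side" or "top"; returns a dict with "image" (420x560x3 uint8, red, green, blue), "range_z" (420x560 float32, m along the optical axis (not along the pixel's ray), 0 where there is no reading), "fx", "fy", "cx", "cy" (pixels), "xyz" and "attitude" of the camera in the world. Camera axes: x right, y up, looking along -z (the intrinsics and any distortion apply to the point x, -y, -z); pixel columns grow to the right and rows downward; lengths in m; the calibration is good to about 2 mm. A picture is of the moment at which its call begins.
- job.job_done(): hands the job in, once; it reports no verdict.
The state is a dict: "t": time; "joint_positions": joint angles; "dq": joint speeds; "joint_torque": joint torques, N m; "position": TCP position; "ee_rot": TCP orientation; "force": force on the tool from outside, world axes, zero at the start; "torque": the same for the moment, N m; "grip_width": opening from 0.0 (shut) to 1.0 (fully open).
Only numpy, scipy, OpenCV 4.12 (cv2) and the standard library are available. Lean on these libraries where they do the work, as an engineer would, in place of code of your own. Each camera call takes 0.05 s, during which the arm holds its last target. There are 200 camera calls.

## Working session

There is one attempt and no reset: what is moved stays moved. The work goes in short steps, Python scripts to look and compute and a tool call to move; the robot and the scene stay as the last step left them, time stands still between calls to the robot, and variables do not carry over. Pictures are saved under pics/ and viewed, about 8 in all and at most 12, crops included, and the job is handed in when it is done.

Besides the shell and the picture viewer there is one more tool, called after "Call:" by a JSON object that holds its "method" and its "body". send_rows: Moves the arm, as the interface text tells. Its arguments: {"type":"object","properties":{"motion":{"type":"string"},"grip_force":{"type":"number"}},"required":["motion"]}

```bash
mkdir -p pics
cat > h.py <<'E'
import numpy as np,cv2
from scipy.spatial.transform import Rotation as R
from station import sense,optics,job
def grab(n):
    f=optics.grab_frame(n); return f
def pts(f):
    d=f["range_z"]; v,u=np.mgrid[:d.shape[0],:d.shape[1]]
    c=np.stack([(u-f["cx"])/f["fx"]*d,-(v-f["cy"])/f["fy"]*d,-d],-1)
    a=np.array(f["attitude"]); r=R.from_quat(a).as_matrix() if a.size==4 else a.reshape(3,3)
    return c@r.T+np.array(f["xyz"])
E
python3 - <<'E'
from h import *
for n in("top","side"):
    f=grab(n); cv2.imwrite(f"pics/{n}0.png",f["image"][...,::-1]); np.savez(f"{n}0.npz",**f)
    print(n,f["xyz"],f["attitude"],{k:f[k] for k in f if k not in("image","range_z","xyz","attitude")}, (f["range_z"]>0).mean())
print(sense())
E
```

```text
top [ 0.29048759 -0.02208064  1.30240893] [ 0.06107175 -0.05688617 -0.69444068  0.71469318] {'fx': 486.1613219124273, 'fy': 486.1613219124273, 'cx': 279.3258050176333, 'cy': 205.79778203904436} 0.9960289115646258
side [0.08560757 1.07215957 0.8116856 ] [-0.09202525  0.47007993  0.86350805 -0.15782925] {'fx': 502.09638627004915, 'fy': 502.09638627004915, 'cx': 277.47120940820037, 'cy': 210.13515510577164} 0.9960501700680272
{'t': 0.1, 'joint_positions': array([-1.37700519e+00,  3.42651090e-01,  1.52491494e+00, -5.11483371e-07,
        1.27539398e+00, -1.45999531e-01]), 'dq': array([-6.13889390e-05, -3.43192368e-03, -2.21487924e-03,  1.38374462e-03,
        1.05983905e-03, -7.62885496e-04]), 'joint_torque': array([ 2.36469292e-03, -4.32005703e+01, -2.44693100e+01,  7.19768484e-02,
        5.27594984e-02, -3.11957137e-05]), 'position': array([ 0.1749284 , -0.4946198 ,  0.22611776]), 'ee_rot': array([ 9.85602226e-01,  1.69079227e-01, -1.65800094e-05, -6.83476335e-04]), 'force': array([0.05145325, 0.11419979, 0.1070287 ]), 'torque': array([-0.02316393,  0.00767013,  0.03127943]), 'grip_width': 0.997687441530165}
```

View pics/top0.png

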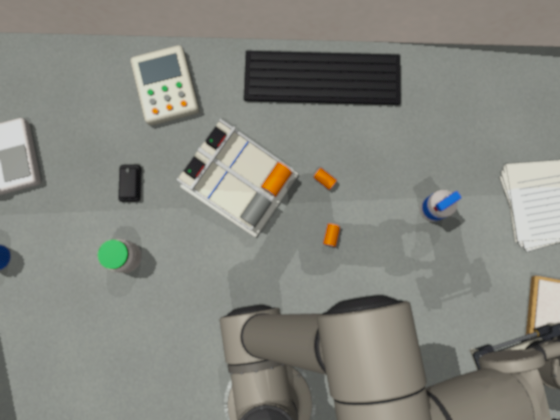

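View pics/side0.png

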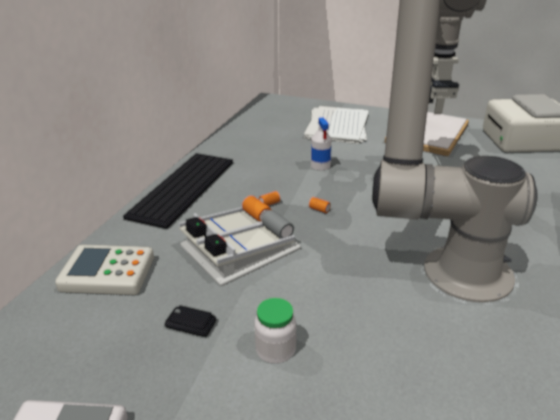

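Candidates in the top view: the orange rod in the rack at (276,179), and two smaller orange ones on the desk at (325,179) and (332,235). The description fits the one in the rack, since it lies in a lane at the lip beside the grey rod at (256,209). Next I'll measure the rack and check a close crop.

```bash
cat > m.py <<'E'
from h import *
f=dict(np.load("top0.npz")); P=pts(f); im=f["image"]; hsv=cv2.cvtColor(im,cv2.COLOR_RGB2HSV)
def blobs(m,mn=15):
    n,l,s,c=cv2.connectedComponentsWithStats(m.astype(np.uint8)); return [(l==i,c[i],s[i,4]) for i in range(1,n) if s[i,4]>=mn]
org=(abs(hsv[...,0].astype(int)-12)<8)&(hsv[...,1]>170)&(hsv[...,2]>120)
for b,c,a in blobs(org,60):
    q=P[b]; r=cv2.minAreaRect(q[:,:2].astype(np.float32)); print("orange",c.round(),a,q.mean(0).round(4),"top z",np.percentile(q[:,2],95).round(4),r)
blue=(abs(hsv[...,0].astype(int)-112)<12)&(hsv[...,1]>70)
for b,c,a in blobs(blue):
    q=P[b]; print("blue",c.round(),a,q.mean(0).round(4),q[:,:2].min(0).round(3),q[:,:2].max(0).round(3))
# desk level near rack, floor plane
print("desk",np.median(P[290:310,150:200,2]),np.median(P[120:150,330:400,2]))
fl=np.zeros(im.shape[:2],np.uint8); cv2.fillConvexPoly(fl,np.array([[207,183],[218,170],[250,190],[241,205]]),1); cv2.fillConvexPoly(fl,np.array([[236,162],[246,150],[272,166],[262,180]]),1)
q=P[fl>0]; A=np.c_[q[:,:2],np.ones(len(q))]; k=np.linalg.lstsq(A,q[:,2],rcond=None)[0]
print("floor plane",k,"slope",np.arctan(np.hypot(*k[:2])),"dir deg",np.degrees(np.arctan2(k[1],k[0])), np.std(A@k-q[:,2]))
c=im[105:250,165:345]; cv2.imwrite("pics/crop.png",cv2.resize(c,None,fx=4,fy=4,interpolation=cv2.INTER_CUBIC)[...,::-1])
E
python3 m.py
```

```text
orange [277. 179.] 491 [ 0.5637 -0.0028  0.0952] top z 0.0895 ((0.45060503482818604, 0.004609562456607819), (0.06966589391231537, 0.31709060072898865), 87.0724868774414)
orange [325. 178.] 239 [ 0.5824 -0.1302  0.0319] top z 0.0377 ((0.5835009217262268, -0.1305418759584427), (0.054302290081977844, 0.030183792114257812), 51.109256744384766)
orange [331. 235.] 247 [ 0.4312 -0.1491  0.0378] top z 0.0386 ((0.36579418182373047, -0.10288125276565552), (0.04564028978347778, 0.21613943576812744), 54.90787124633789)
blue [448. 201.] 250 [ 0.5044 -0.4109  0.172 ] [ 0.482 -0.498] [ 0.541 -0.384]
blue [429. 211.] 164 [ 0.4983 -0.3994  0.0538] [ 0.478 -0.449] [ 0.535 -0.387]
blue [  4. 257.] 202 [0.3499 0.7046 0.0289] [ 0.29  -0.022] [0.381 0.727]
desk -2.6933615352331408e-05 -7.096443376075623e-05
floor plane [-0.74385202 -0.4273054   0.51887957] slope 0.7090334809075236 dir deg -150.1248090135945 0.05495010031907308
```

View pics/crop.png

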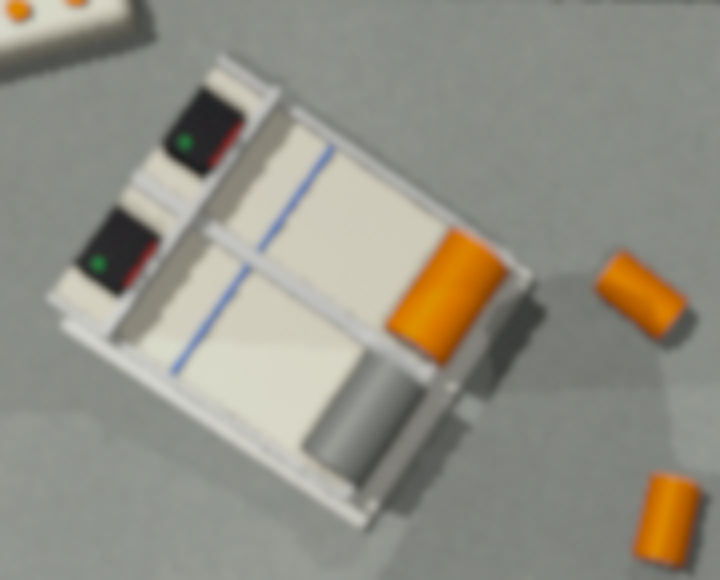

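The crop shows the large orange rod at crop (448,295), in the right-hand lane (trough y = -48). The grey rod is at (365,415), and the desk rods are clearly smaller. The ridge runs from (332,148) to (175,372), so upslope points up-left in the image.

```bash
cat > m2.py <<'E'
from h import *
f=dict(np.load("top0.npz")); P=pts(f); V=f["range_z"]>0.2; im=f["image"]; hsv=cv2.cvtColor(im,cv2.COLOR_RGB2HSV)
def poly(*crops):
    m=np.zeros(im.shape[:2],np.uint8)
    for c in crops: cv2.fillConvexPoly(m,(np.array(c)/4+[165,105]).round().astype(int),1)
    return (m>0)&V
m=poly([[345,165],[430,222],[372,315],[283,250]],[[250,285],[360,355],[300,435],[195,365]])
q=P[m]; k=np.array([0,0,0.05]); w=np.ones(len(q),bool)
for _ in range(6):
    A=np.c_[q[:,:2],np.ones(len(q))]; k=np.linalg.lstsq(A[w],q[w,2],rcond=None)[0]; r=A@k-q[:,2]; w=abs(r)<max(2*r[w].std(),.003)
print("plane",k,"slope",np.arctan(np.hypot(*k[:2])),"dir",np.degrees(np.arctan2(k[1],k[0])),r[w].std(),w.sum(),len(q))
def ray(u,v):
    c=np.array([(u-f["cx"])/f["fx"],-(v-f["cy"])/f["fy"],-1]); return R.from_quat(f["attitude"]).as_matrix()@c
def onplane(u,v,h=0):
    d=ray(u,v);o=f["xyz"]; t=(k[0]*o[0]+k[1]*o[1]+k[2]+h-o[2])/(d[2]-k[0]*d[0]-k[1]*d[1]); return o+t*d
# ridge pixels: bluest within rack
rm=poly([[325,140],[345,150],[185,385],[160,370]])
b=im[...,2].astype(int)-im[...,0]; rp=np.argwhere(rm&(b>15))
print("ridge px",len(rp))
pr=np.array([onplane(u,v,.004) for v,u in rp])
vx,vy,x0,y0=cv2.fitLine(pr[:,:2].astype(np.float32),cv2.DIST_HUBER,0,.01,.01).ravel()
s=(pr[:,:2]-[x0,y0])@[vx,vy]; print("ridge line",x0,y0,"dir",np.degrees(np.arctan2(vy,vx)),"ends",s.min(),s.max())
for t in (s.min(),s.max(),(s.min()+s.max())/2): print([x0+t*vx,y0+t*vy])
for nm,mm in(("orange",(abs(hsv[...,0].astype(int)-12)<8)&(hsv[...,1]>150)&poly([[370,210],[520,210],[520,380],[370,380]])),("grey",poly([[380,365],[410,380],[350,470],[315,450]]))):
    q=P[mm&V]; q=q[(q[:,2]>.05)&(q[:,2]<.11)]; print(nm,len(q),np.median(q,0),cv2.minAreaRect(q[:,:2].astype(np.float32)),np.percentile(q[:,2],[5,50,90,97]))
    n,l,st,c=cv2.connectedComponentsWithStats(mm.astype(np.uint8)); i=1+st[1:,4].argmax(); print("px",c[i],cv2.minAreaRect(np.argwhere(l==i)[:,::-1].astype(np.float32)), "ray z=.07:",f["xyz"]+ray(*c[i])*((.070-f["xyz"][2])/ray(*c[i])[2]))
E
python3 m2.py
```

```text
plane [ 0.07024656  0.11405393 -0.00288313] slope 0.13315839246212197 dir 58.37081159521986 0.00195483931962084 1406 1599
ridge px 145
ridge line 0.59283984 0.12758662 dir -32.21605 ends -0.09051580666307342 0.09455059048768658
[np.float64(0.5162594977685573), np.float64(0.17584179853058904)]
[np.float64(0.6728337803206295), np.float64(0.07718044067832379)]
[np.float64(0.5945466390445934), np.float64(0.1265111196044564)]
orange 511 [ 0.56644491 -0.00272241  0.08329156] ((0.5682001113891602, -0.002076897770166397), (0.04521641507744789, 0.0760829821228981), 57.59029006958008) [0.07225411 0.08329156 0.0881853  0.09005298]
px [276.49510763 178.70841487] ((276.49993896484375, 178.5), (17.47305679321289, 30.23116111755371), 33.690067291259766) ray z=.07: [ 0.56918218 -0.00231009  0.07      ]
grey 269 [0.48583658 0.04700529 0.08511248] ((0.48601430654525757, 0.04669976606965065), (0.024167822673916817, 0.0746121034026146), 55.0413818359375) [0.08042569 0.08511248 0.08889242 0.09022687]
px [256.14126394 208.82899628] ((256.06488037109375, 208.9108123779297), (9.557790756225586, 28.893936157226562), 36.02737045288086) ray z=.07: [0.48853895 0.04757385 0.07      ]
```

Rack yaw is about 57.8°, origin (0.523, 0.013), and floor height matches. The orange centre is at about (0.569, -0.002, 0.062). I'll go behind and below it with the jaws parallel to the rod and partly open, which gives two contact pads.

Call:
{"method": "send_rows", "body": {"motion": "0.5 0.6 0.3 0.4 33; 1.3 1.6 0.5 1.1 33; 2.2 2.7 0.5 1.9 33; 3.1 3.8 0.5 2.7 33; 4 4.9 0.5 3.5 33; 4.9 6 0.5 4.2 33; 5.7 7 0.5 5 33; 6.5 8 0.5 5.7 33; 7 8.6 0.3 6.1 33; 7.3 8.9 0 6.4 33"}}

```text
t: 1.35
position: [0.5415, -0.0475, 0.2266]
ee_rot: [0.874, 0.485, 0.001, 0.0]
force: [-1.0, -0.9, 0.3]
grip_width: 0.327
```

Call:
{"method": "send_rows", "body": {"motion": "0 0 0 0 33; 0 0 0 0 33"}}

```text
t: 1.6
position: [0.5396, -0.0504, 0.2266]
ee_rot: [0.875, 0.484, -0.0, -0.0]
force: [0.1, 0.3, 0.9]
grip_width: 0.334
```

```bash
cat > st.py <<'E'
from h import *
s=sense(); p=s["position"]; ex=R.from_quat(s["ee_rot"]).as_matrix()
psi=np.radians(57.8); u=np.array([np.cos(psi),np.sin(psi)]); v=np.array([-u[1],u[0]]); O=np.array([.5232,.0134])
d=p[:2]-O
print("t",s["t"],"tcp",p.round(4),"along",(d@u).round(4),"across",(d@v).round(4),"yaw tool y",np.degrees(np.arctan2(ex[1,1],ex[0,1])).round(2),"F",s["force"].round(2),"w",s["grip_width"])
E
python3 st.py
```

```text
t 1.6 tcp [ 0.5396 -0.0504  0.2266] along -0.0452 across -0.0478 yaw tool y -32.14 F [0.08 0.26 0.86] w 0.33373148211024717
```

Well aligned: across is -47.8 mm, yaw -32.1°, with about 22 mm of gap. I'll descend and check from the side.

Call:
{"method": "send_rows", "body": {"motion": "0 0 -0.8 0 33; 0 0 -1.7 0 33; 0 0 -2.5 0 33; 0 0 -3 0 33; 0 0 -3.3 0 33; 0 0 -3.45 0 33; 0 0 -3.45 0 33"}}

```text
t: 2.48
position: [0.5402, -0.0504, 0.0547]
ee_rot: [0.875, 0.484, 0.0, 0.0]
force: [-0.1, -1.1, -0.0]
grip_width: 0.332
```

```bash
python3 st.py
python3 - <<'E'
from h import *
a=grab("side")["image"][170:290,170:330]; b=grab("top")["image"][110:260,170:340]
a=cv2.resize(a,(640,480)); b=cv2.resize(b,(680,600)); cv2.imwrite("pics/a1.png",a[...,::-1]); cv2.imwrite("pics/b1.png",b[...,::-1])
E
```

```text
t 2.475 tcp [ 0.5402 -0.0504  0.0547] along -0.0449 across -0.0484 yaw tool y -32.16 F [-0.06 -1.08 -0.03] w 0.33167071736058495
```

View pics/a1.png

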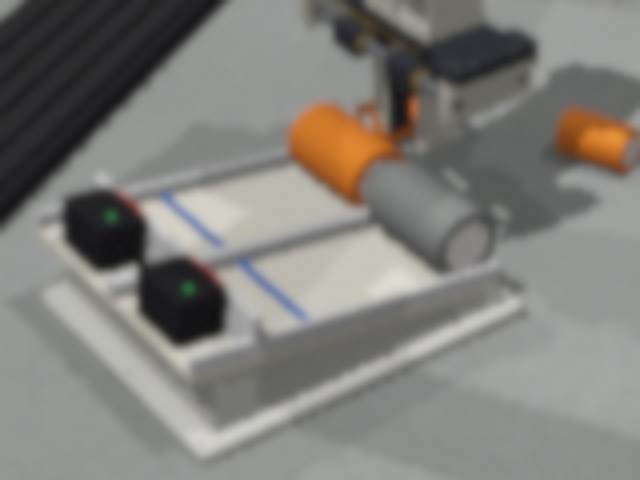

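The picture shows the fingers just behind the orange rod (crop ~(400,110)) with nothing touched. I'll start the slow push.

Call:
{"method": "send_rows", "body": {"motion": "0.05 0.08 0 0 33; 0.11 0.17 0 0 33; 0.16 0.25 0.01 0 33; 0.19 0.3 0.02 0 33; 0.21 0.34 0.03 0 33; 0.24 0.38 0.04 0 33; 0.27 0.42 0.05 0 33; 0.29 0.46 0.06 0 33; 0.32 0.51 0.07 0 33; 0.35 0.56 0.08 0 33"}}

```text
t: 3.82
position: [0.5576, -0.0218, 0.0583]
ee_rot: [0.875, 0.484, 0.0, 0.0]
force: [-0.8, -1.0, 0.5]
grip_width: 0.326
```

```bash
cat > rod.py <<'E'
from h import *
import st
f=grab("side"); 
def rp(f,mask_im=None):
    P=pts(f); hsv=cv2.cvtColor(f["image"],cv2.COLOR_RGB2HSV)
    m=(abs(hsv[...,0].astype(int)-12)<8)&(hsv[...,1]>150)&(f["range_z"]>.2)
    d=P[...,:2]-st.O; a=d@st.u; c=d@st.v
    m&=(a>-.02)&(a<.19)&(abs(c+.048)<.05)&(P[...,2]>.045)&(P[...,2]<.14)
    return a[m],c[m],P[...,2][m]
for n in("side","top"):
    a,c,z=rp(grab(n)); 
    if len(a)<20: print(n,"few",len(a)); continue
    # circle of radius 25 in (along,z): least squares
    from scipy.optimize import least_squares
    s=least_squares(lambda p:np.hypot(a-p[0],z-p[1])-.025,[np.median(a),np.median(z)-.02],loss="soft_l1",f_scale=.002).x
    tx=s[0]*np.cos(.14)+(s[1]-.035)*np.sin(.14); tz=-s[0]*np.sin(.14)+(s[1]-.035)*np.cos(.14)
    r=cv2.minAreaRect(np.c_[a,c].astype(np.float32))
    print(n,len(a),"trough x",tx.round(4),"z",tz.round(4),"across",np.percentile(c,[2,98]).round(4),"rect",np.round(r[1],3),round(r[2],1))
E
python3 rod.py
```

```text
t 3.825 tcp [ 0.5576 -0.0218  0.0583] along -0.0115 across -0.0479 yaw tool y -32.13 F [-0.79 -1.02  0.5 ] w 0.3256235250739776
side 342 trough x 0.0291 z 0.0228 across [-0.0785 -0.0048] rect [0.08  0.064] 66.1
top few 0
```

The rod has started to move (x ≈ 28 mm, force about 1 N). I'll continue.

Call:
{"method": "send_rows", "body": {"motion": "0.05 0.08 0.01 0 33; 0.11 0.17 0.03 0 33; 0.16 0.25 0.04 0 33; 0.21 0.34 0.06 0 33; 0.27 0.42 0.07 0 33; 0.32 0.51 0.08 0 33; 0.37 0.59 0.1 0 33; 0.43 0.68 0.11 0 33; 0.48 0.76 0.13 0 33; 0.53 0.85 0.14 0 33"}}

```text
t: 5.22
position: [0.5842, 0.0208, 0.0653]
ee_rot: [0.875, 0.484, 0.0, 0.0]
force: [-1.0, -0.5, -0.3]
grip_width: 0.33
```

```bash
python3 rod.py
```

```text
t 5.225 tcp [0.5842 0.0208 0.0653] along 0.0387 across -0.0477 yaw tool y -32.13 F [-0.99 -0.46 -0.28] w 0.3295764042078154
side 357 trough x 0.0804 z 0.0228 across [-0.0784 -0.0034] rect [0.063 0.079] 0.9
top few 0
```

Call:
{"method": "send_rows", "body": {"motion": "0.05 0.08 0.01 0 33; 0.11 0.17 0.03 0 33; 0.16 0.25 0.04 0 33; 0.21 0.34 0.06 0 33; 0.25 0.4 0.07 0 33; 0.29 0.46 0.08 0 33; 0.32 0.51 0.08 0 33; 0.35 0.55 0.09 0 33"}}

```text
t: 6.38
position: [0.6015, 0.0482, 0.0697]
ee_rot: [0.875, 0.484, -0.0, -0.0]
force: [0.4, -0.9, 0.4]
grip_width: 0.331
```

```bash
python3 rod.py
python3 - <<'E'
from h import *
a=grab("side")["image"][170:290,170:330]; a=cv2.resize(a,(640,480)); cv2.imwrite("pics/a2.png",a[...,::-1])
E
```

```text
t 6.375 tcp [0.6015 0.0482 0.0697] along 0.0712 across -0.0478 yaw tool y -32.13 F [ 0.38 -0.87  0.44] w 0.3309203953829242
side 357 trough x 0.1123 z 0.0228 across [-0.0786 -0.0037] rect [0.08  0.061] 87.8
top few 0
```

View pics/a2.png

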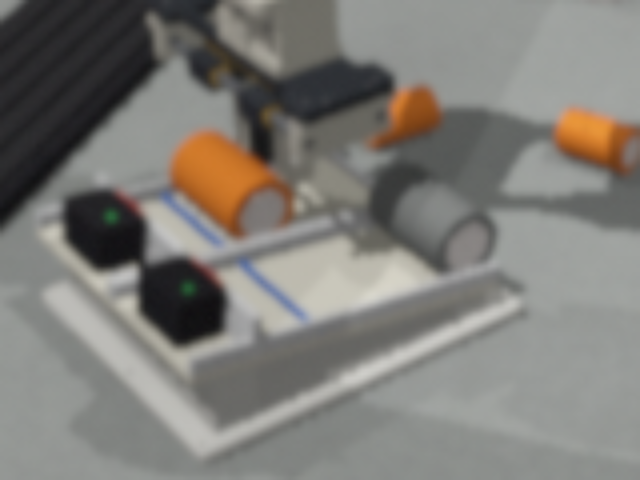

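The picture shows the rod square in its lane, just below the ridge (crop ~(230,185)), with the fingers behind it and the grey rod undisturbed. Now slowly over the ridge.

Call:
{"method": "send_rows", "body": {"motion": "0.02 0.04 0.01 0 33; 0.05 0.08 0.02 0 33; 0.07 0.11 0.03 0 33; 0.1 0.15 0.04 0 33; 0.12 0.19 0.05 0 33; 0.14 0.23 0.06 0 33; 0.17 0.27 0.07 0 33; 0.19 0.3 0.08 0 33; 0.21 0.34 0.09 0 33; 0.24 0.38 0.1 0 33"}}

```text
t: 7.82
position: [0.6137, 0.0673, 0.0748]
ee_rot: [0.875, 0.484, 0.0, -0.0]
force: [-0.3, -1.5, -0.3]
grip_width: 0.33
```

```bash
python3 rod.py
```

```text
t 7.825 tcp [0.6137 0.0673 0.0748] along 0.0938 across -0.0478 yaw tool y -32.13 F [-0.3  -1.47 -0.34] w 0.32953764886190434
side 372 trough x 0.1358 z 0.0268 across [-0.0789 -0.0038] rect [0.081 0.062] 89.5
top few 0
```

The rod is on top of the ridge (z up 4 mm). A few more millimetres.

Call:
{"method": "send_rows", "body": {"motion": "0.02 0.03 0 0 33; 0.03 0.05 0 0 33; 0.05 0.08 0.01 0 33; 0.06 0.1 0.01 0 33; 0.08 0.13 0.01 0 33; 0.08 0.13 0.01 0 33; 0.08 0.13 0.01 0 33"}}

```text
t: 8.85
position: [0.6175, 0.0736, 0.0752]
ee_rot: [0.875, 0.484, 0.0, 0.0]
force: [0.7, -0.4, -0.2]
grip_width: 0.331
```

```bash
python3 rod.py
```

```text
t 8.85 tcp [0.6175 0.0736 0.0752] along 0.1011 across -0.0477 yaw tool y -32.13 F [ 0.65 -0.4  -0.16] w 0.3309386460308583
side 327 trough x 0.1541 z 0.0226 across [-0.0779 -0.004 ] rect [0.051 0.081] 4.4
top few 0
```

The rod has dropped into the dip (x ≈ 154 mm by the side view, which reads about 2 mm high). I'll back off down-slope, then rise clear.

Call:
{"method": "send_rows", "body": {"motion": "-0.05 -0.08 0 0 33; -0.15 -0.25 0 0 33; -0.3 -0.5 0.1 0 33; -0.4 -0.65 0.5 0 33; -0.5 -0.8 1.2 0 33; -0.6 -1 2 0 33; -0.8 -1.5 2.8 0 33; -1 -2.3 3.2 0 33; -1.2 -3.2 3.4 0 33; -1.4 -4 3.4 0 33"}}

```text
t: 10.25
position: [0.5472, -0.1285, 0.2482]
ee_rot: [0.875, 0.484, 0.001, 0.002]
force: [0.6, 0.8, 0.2]
grip_width: 0.328
```

Call:
{"method": "send_rows", "body": {"motion": "-0.3 -1 0 0 33; -0.6 -1.8 0 0 33; -0.6 -1.8 0 0 33; -0.6 -1.8 0 0 33"}}

```text
t: 10.75
position: [0.5174, -0.2164, 0.2463]
ee_rot: [0.875, 0.483, 0.001, 0.0]
force: [-0.1, 0.1, -0.0]
grip_width: 0.329
```

```bash
python3 rod.py
python3 - <<'E'
from h import *
a=grab("side")["image"][140:300,160:340]; a=cv2.resize(a,(675,600)); cv2.imwrite("pics/a3.png",a[...,::-1])
f=grab("top"); np.savez("top9.npz",**f); b=cv2.resize(f["image"][110:260,100:300],(800,600)); cv2.imwrite("pics/b3.png",b[...,::-1])
E
python3 rod.py
```

```text
t 10.75 tcp [ 0.5174 -0.2164  0.2463] along -0.1975 across -0.1175 yaw tool y -32.17 F [-0.07  0.13 -0.  ] w 0.32937132181705864
side 330 trough x 0.1524 z 0.023 across [-0.0788 -0.0045] rect [0.082 0.05 ] 89.5
top 544 trough x 0.1515 z 0.0247 across [-0.0813 -0.0084] rect [0.048 0.077] 0.1
t 11.0 tcp [ 0.5178 -0.2155  0.2454] along -0.1966 across -0.1174 yaw tool y -32.04 F [-0.53  0.38 -0.21] w 0.3247247706504043
side 332 trough x 0.1527 z 0.0228 across [-0.0794 -0.0045] rect [0.051 0.079] 0.1
top 545 trough x 0.1515 z 0.0246 across [-0.0814 -0.0084] rect [0.048 0.076] 0.7
```

View pics/b3.png

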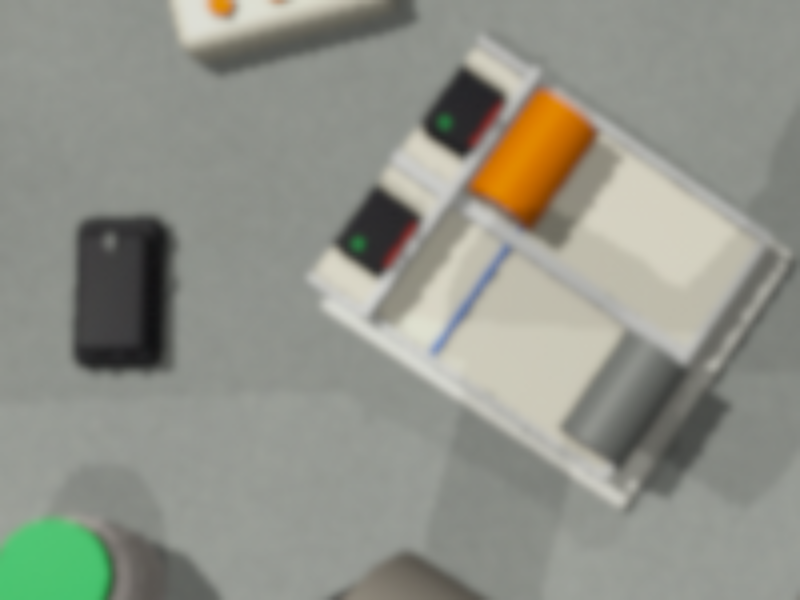

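View pics/a3.png

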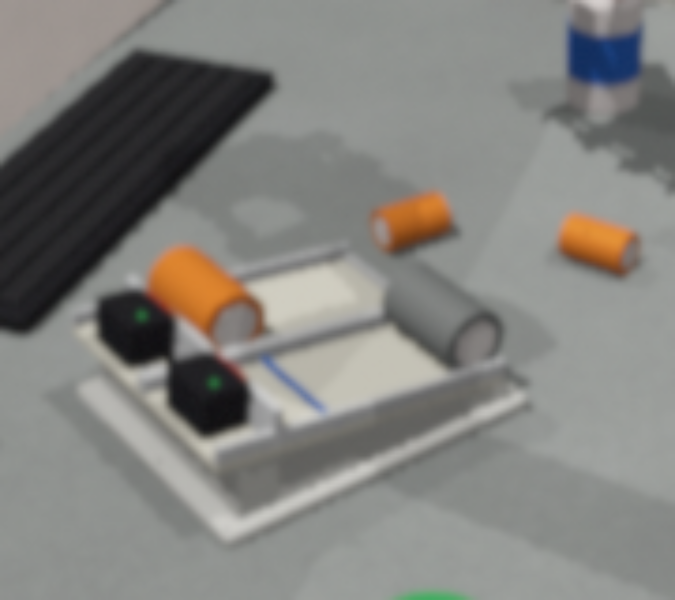

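Both pictures show the orange rod seated in the dip against the stop side (top crop ~(535,160)). The grey rod is still at the lip (~(625,395)), the bottle, mouse and tub look undisturbed, and the robot is clear.

```bash
python3 -c "
from station import job
print(job.job_done())"
```

```text
the job is handed in; nothing more can be done
None
```

The orange cylinder is resting in the dip of its lane (trough y = -48 mm), and I've handed the job in. I pushed it slowly up the slope and over the ridge with the partly open fingers, then backed off and moved the arm clear. The hand-in gives no verdict.

- **Orange cylinder:** its centre is at trough x of about 151.5 mm (top camera) to 152.5 mm (side camera). It is 23–25 mm above the floor, about 45 mm right of the rack's middle by the top camera (lane middle is 48 mm), square to within about 1°, and was unchanged between looks.
- **Force:** wrist readings were only 1–2 N whenever I checked during the push. I could not measure the contact forces on the cylinder directly.
- **Other objects:** the grey cylinder is still at the lip. The spray bottle, mouse and wipes tub look undisturbed, judged by eye only.
- **Disagreements:** the two cameras differ by about 1 mm in x and 2 mm in height, and by about 3 mm across the lane. The top camera gave no reading while the arm was over the lane.

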